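Fetch the brass check weight from behind the jars

ROBOT

A 7-joint arm with a two-finger parallel gripper is mounted at the origin on the work surface. World frame = base frame: x ahead of the robot, y to its left, z up, the work surface at z = 0. Lengths are in m, angles in rad, forces in N, time in s.
With the tool pointing down it reaches from about 0.35 to 0.9 m from the base axis. Payload 8.1 kg.
Tool frame: the origin (TCP) lies midway between the tips of the shut fingers; the grasp point (between the pads) lies 19 mm behind it; z points along the fingers, y is the line along which they close (so a half turn about z gives the same grasp; the last joint's range is limited). The gripper opens to 92 mm and grips with 3 to 60 N. Pads are 19 mm wide; open, the fingers measure 130 mm over their backs; the gripper's body (75 mm by 190 mm) begins 47 mm behind the grasp point.
Start: joints at [1.087, 0.434, 0.025, 1.573, -0.012, 1.134, -0.075], TCP at [0.232, -0.58, 0.227] pointing down, gripper open.
Joint ranges: [-2.62, 2.62], [-0.44, 2.09], [-1.27, 1.32], [0.08, 2.57], [-1.32, 4.46], [0.12, 2], [-2.74, 2.74]. Speed limits (rad/s): [2.22, 2.22, 3.01, 3.01, 3.14, 3.14, 3.14].

INTERFACE

Orientations are given as a rotation vector (axis times angle).
In Python, from cell import observe, get_image, camera_model, sign_off, recognise, silhouettes gives the robot as it stands.
- The arm moves only by the tool apply_moves, never from a script. Its argument "motion" is a list of rows, each an object of numbers: "x", "y", "z": the shift along the world's x, y, z in cm; "yaw": the turn about the world's z in degrees; "hand": the opening, from -1 (shut) to 1 (fully open), so that 0 is half open. In form: [{"x": .., "y": .., "z": .., "yaw": .., "hand": ..}, ...]. A call has 1 to 10 rows; each row is the pose to reach, as a shift and turn from the pose commanded when the call began; what a row does not reach only later rows make up. A row lasts 1/8 s, in which the tool goes at most 62.5 mm and 10.7 degrees, less where a joint would pass 70% of its speed; a pose out of reach is approached as far as the arm can. A call with a gripper value outside its range is refused whole. The fingers move at their own pace and stop on an object; "newtons" is the grip in N (left out, the last holds). Time passes only in rows, so rows that repeat a pose let the fingers close. It gives the time, the measured TCP pose, the force, the opening and the grip force at its end, in the units of the state.
- observe(): the state, without advancing time (a new reading comes with each control period).
- get_image(name): name is "scene" or "side" or "wrist"; returns the picture (420x560x3 uint8, blue, green, red); there is no depth.
- camera_model(name): a dict with "camera_matrix" (3x3 intrinsics, pixels), "T" (4x4, takes a point from camera to world coordinates). Camera axes: x right, y up, looking along -z (the intrinsics and any distortion apply to the point x, -y, -z); pixel columns grow to the right and rows downward; lengths in m; the calibration is good to about 2 mm. A picture is of the moment at which its call begins: read the wrist's pose just before it. camera_model takes no time and is no camera call; for the wrist camera it gives the pose at the moment of the call.
- sign_off(): hands the job in; it is judged then, once.
Trained networks look in the newest picture that a camera, given by its name, has taken for a name from the list of things; names that differ only in an ending like _2 or _b are one class to them, and where a whole thing is asked for, a point or a joint stands for the part that bears it (a point fixed in the world has none). Each returns a list of dicts, best first, with "p" (0 to 1); they miss things now and then, are a little off and sometimes report something else, mostly with a low value. They report only what shows in the picture. A call takes as long as a camera call.
- recognise(query, camera): "rect" ([left, top, right, bottom] in pixels, round what is visible of it).
- silhouettes(query, camera): "mask" (420x560 bool, what is visible of it) and "rect" ([left, top, right, bottom] in pixels, round what is visible of it).
The state is a dict: "clock": time; "joints": joint angles; "dq": joint speeds; "joint_efforts": joint torques, N m; "position": TCP position; "ee_rot": TCP orientation; "force": force on the tool from outside, world axes, zero at the start; "ft_torque": the same for the moment, N m; "width": opening from 0.0 (shut) to 1.0 (fully open); "gripper_force": force on a finger pad.
Only numpy, scipy, OpenCV 4.12 (cv2) and the standard library are available. Lean on these libraries where they do the work, as an engineer would, in place of code of your own. Each camera call takes 0.05 s, during which the arm holds its last target. There are 200 camera calls.

TASK

The balance is to be checked with the brass weight that stands behind the jars in the tray. First clear both jars out of the way and stand them on the green mat, then set the brass weight in the middle of the balance pan, and only then put each jar back, centred on the pad of its own colour in the tray. Keep the jars upright, set things down without dropping them, and leave the steel weight and the glass beaker where they are.

Things in the scene. Friction and masses are not known exactly. Their poses are not given: they have to be found in the camera images.
- jar_blue: White plastic jar with a blue cap and blue stripe, 110 mm high: body 54 mm in diameter up to 76 mm, cap 50 mm in diameter from 86 to 110 mm above its underside (the cap is firmly on and is a good place to grip). 0.15 to 0.31 kg. Origin: centre of its underside; z up. Starts standing on the blue pad, 63 mm in front of a weight, so that it stands in the way of a gripper's body.
- jar_red: White plastic jar with a red cap and red stripe, 110 mm high: body 54 mm in diameter up to 76 mm, cap 50 mm in diameter from 86 to 110 mm above its underside (the cap is firmly on and is a good place to grip). 0.15 to 0.31 kg. Origin: centre of its underside; z up. Starts standing on the red pad, 63 mm in front of a weight, so that it stands in the way of a gripper's body.
- pad_blue: Fixed flat blue square pad, 72 x 72 x 3 mm, lying in the front row of the tray: the home of the blue-capped jar. Origin: centre of its underside; its top is 3 mm higher (8 mm above the bench). The two pads lie side by side along the tray's y axis, 90 mm between centres; which is left varies.
- pad_red: Fixed flat red square pad, 72 x 72 x 3 mm, lying in the front row of the tray: the home of the red-capped jar. Origin: centre of its underside; its top is 3 mm higher (8 mm above the bench). The two pads lie side by side along the tray's y axis, 90 mm between centres; which is left varies.
- weight_brass: Brass (yellow) calibration weight, 50 mm high: round body 32 mm in diameter up to 30 mm, a narrow neck, and a round knob 22 mm in diameter from 39 to 50 mm above its underside. About 0.14 to 0.28 kg. Origin: centre of its underside; z up. Stands upright on the tray floor (5 mm above the bench) in the back row, behind one of the jars; the two weights stand 90 mm apart. This is the one to fetch.
- weight_steel: Steel (silver) calibration weight, 50 mm high: round body 32 mm in diameter up to 30 mm, a narrow neck, and a round knob 22 mm in diameter from 39 to 50 mm above its underside. About 0.14 to 0.28 kg. Origin: centre of its underside; z up. Stands upright on the tray floor (5 mm above the bench) in the back row, behind one of the jars; the two weights stand 90 mm apart. It must stay where it is.
- pan (a point): Centre of the top face of the steel weighing pan (130 x 130 mm, 70 mm above the bench, marked by a 40 mm grey spot) of a fixed white laboratory balance. Axes are the balance's: the balance housing reaches 155 mm towards -x (display side), 85 mm towards +x and 95 mm to each side of this point, all lower than the pan. The pan does not move.
- mat: Fixed plain green mat, 130 mm along its x, 220 mm along its y, 3 mm thick: the side area, with room for both jars next to each other along y. Origin: centre of its underside. Mat and balance lie on opposite sides of the tray; which side varies.
- tray: Fixed shallow grey tray, 190 mm along its x, 250 mm along its y, floor 5 mm thick, rim 4 mm thick and 12 mm high over all. Origin: centre of its underside; -x is its front. Front row (45 mm in front of its middle): pads with jars; back row (18 mm behind its middle): weights.
- beaker: Small open glass beaker, 60 mm across the rim and 75 mm high, standing on the bench beyond the tray. Origin: centre of its underside. To be left alone.

How it is judged:
On the way, in this order (a step that is already met when the one before it is completed fails the run):
1. both jars stand released on the green mat (x of jar_blue in the frame of mat between -0.05 and 0.05 m and y of jar_blue in the frame of mat between -0.095 and 0.095 m and z of each of jar_blue, jar_red in the frame of mat below 0.008 m and angle between each of jar_blue, jar_red's own z axis and vertical below 0.1 rad and linear speed of each of jar_blue, jar_red below 0.03 m/s and contact force between the fingers and jar_blue below 0.2 N and x of jar_red in the frame of mat between -0.05 and 0.05 m and y of jar_red in the frame of mat between -0.095 and 0.095 m and contact force between the fingers and jar_red below 0.2 N), for 0.2 s.
2. the brass weight stands released in the middle of the pan, both jars still on the mat (all of step 1 and horizontal distance between weight_brass and pan below 0.015 m and z of weight_brass in the frame of pan between -0.006 and 0.006 m and angle between weight_brass's own z axis and vertical below 0.1 rad and linear speed of weight_brass below 0.03 m/s and contact force between the fingers and weight_brass below 0.2 N), for 0.2 s.
At the end, for the whole second after the job is handed in: The brass weight stands upright within 15 mm of the pan's centre, each jar stands upright within 12 mm of the centre of the pad of its own colour, all released and at rest; the steel weight is within 20 mm and the beaker within 30 mm of where they were (horizontal distance between weight_brass and pan below 0.015 m and z of weight_brass in the frame of pan between -0.006 and 0.006 m and angle between each of weight_brass, jar_blue, jar_red's own z axis and vertical below 0.1 rad and linear speed of each of weight_brass, jar_blue, jar_red below 0.03 m/s and contact force between the fingers and weight_brass below 0.2 N and horizontal distance between jar_blue and pad_blue below 0.012 m and z of jar_blue in the frame of pad_blue below 0.008 m and contact force between the fingers and jar_blue below 0.2 N and horizontal distance between jar_red and pad_red below 0.012 m and z of jar_red in the frame of pad_red below 0.008 m and contact force between the fingers and jar_red below 0.2 N and distance of weight_steel from where it was at the start of the episode below 0.02 m and distance of beaker from where it was at the start of the episode below 0.03 m); the robot touches nothing.
It fails at once if the steel weight is displaced by more than 20 mm (distance of weight_steel from where it was at the start of the episode above 0.02 m).
It fails at once if the beaker is displaced by more than 30 mm (distance of beaker from where it was at the start of the episode above 0.03 m).
It fails at once if a jar tips over (more than 35 degrees) (angle between any of jar_blue, jar_red's own z axis and vertical above 0.61 rad).
It fails at once if a jar or the brass weight is dropped from more than about 20 mm ((linear speed of jar_blue above 0.65 m/s and contact force between the fingers and jar_blue below 0.05 N) or (linear speed of jar_red above 0.65 m/s and contact force between the fingers and jar_red below 0.05 N) or (linear speed of weight_brass above 0.65 m/s and contact force between the fingers and weight_brass below 0.05 N)).
It also fails if it takes over 125 s, if anything falls off the work surface, if the arm or the gripper's body presses on something with over 40 N, if the wrist force passes 120 N, or if a joint passes its speed limit or range.

## Working session

There is one attempt and no reset: what is moved stays moved. The work goes in short steps, Python scripts to look and compute and a tool call to move; the robot and the scene stay as the last step left them, time stands still between calls to the robot, and variables do not carry over. Pictures are saved under pics/ and viewed, at most 14 in all, crops included, and the job is handed in when it is done.

Besides the shell and the picture viewer there is one more tool, called after "Call:" as name(argument=value, ...) on one line, values as JSON. apply_moves: Moves the arm, as the interface text tells. Its arguments: {"type":"object","properties":{"motion":{"type":"array","items":{"type":"object","properties":{"x":{"type":"number"},"y":{"type":"number"},"z":{"type":"number"},"yaw":{"type":"number"},"hand":{"type":"number"}}}},"newtons":{"type":"number"}},"required":["motion"]}

```bash
mkdir -p pics; ls; python3 - <<'E'
from cell import *
import cv2
s=observe(); print(s)
for n in("scene","side"):
    im=get_image(n); cv2.imwrite(f"pics/{n}0.png",im)
    m=camera_model(n); print(n,m)
    for q in("jar_blue","jar_red","pad_blue","pad_red","weight_brass","weight_steel","mat","tray","beaker","pan"):
        try: print(q,[(round(d["p"],2),[round(float(v)) for v in d["rect"]]) for d in recognise(q,n)[:2]])
        except Exception as e: print(q,e)
E
```

```text
pics
{'clock': 0.0, 'joints': array([ 1.08741312,  0.43516929,  0.02493909,  1.57412626, -0.0116105 ,
        1.13397896, -0.07508739]), 'dq': array([1.73345253e-03, 2.33263662e-04, 7.55128228e-05, 1.03667210e-03,
       7.88750674e-04, 7.67386151e-04, 6.68645464e-04]), 'joint_efforts': array([-1.50743203e-03, -6.67852664e+01,  9.85144414e-01, -3.14457858e+01,
       -6.03850395e-02,  4.28430992e-02,  1.58295434e-04]), 'position': array([ 0.23205384, -0.5797631 ,  0.22596665]), 'ee_rot': array([-3.08337745e+00, -5.94196937e-01,  6.32883858e-04]), 'force': array([-0.53759814,  0.06109059, -0.26379706]), 'ft_torque': array([ 0.03907761, -0.03973611, -0.03971012]), 'gripper_force': 0.0, 'width': 1.0014764025876692}
scene {'camera_matrix': array([[445.35822476,   0.        , 276.17661878],
       [  0.        , 445.35822476, 212.21342625],
       [  0.        ,   0.        ,   1.        ]]), 'T': array([[-6.41858072e-01, -6.39285434e-01,  4.23476504e-01,
         1.05139645e+00],
       [ 7.66823019e-01, -5.35695125e-01,  3.53572045e-01,
         3.74200574e-01],
       [ 8.20840753e-04,
[... 832 characters left out ...]
), 'T': array([[ 0.98920066,  0.09739502, -0.10952749,  0.5219367 ],
       [-0.14604096,  0.59167591, -0.79283772, -0.84156973],
       [-0.01241367,  0.8002711 ,  0.59950986,  0.68334294],
       [ 0.        ,  0.        ,  0.        ,  1.        ]])}
jar_blue [(0.66, [230, 172, 259, 212]), (0.55, [230, 194, 260, 252])]
jar_red [(0.93, [229, 170, 257, 208])]
pad_blue [(0.4, [258, 204, 262, 227])]
pad_red [(0.58, [231, 172, 256, 213]), (0.31, [188, 300, 272, 410])]
weight_brass [(0.69, [267, 222, 280, 246])]
weight_steel [(0.59, [264, 194, 278, 220])]
mat [(0.8, [188, 302, 268, 412])]
tray [(0.64, [221, 192, 312, 270])]
beaker [(0.6, [343, 220, 371, 262])]
pan [(0.95, [176, 127, 273, 175])]
```

View pics/scene0.png

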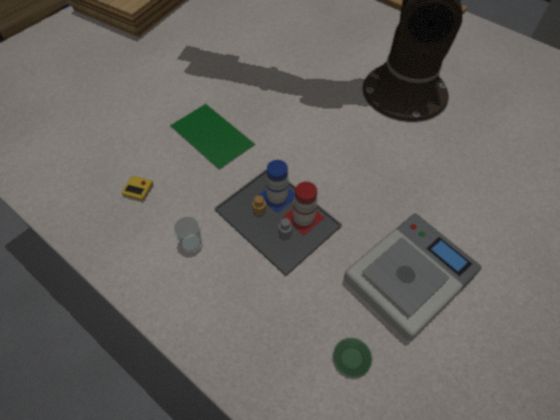

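View pics/side0.png

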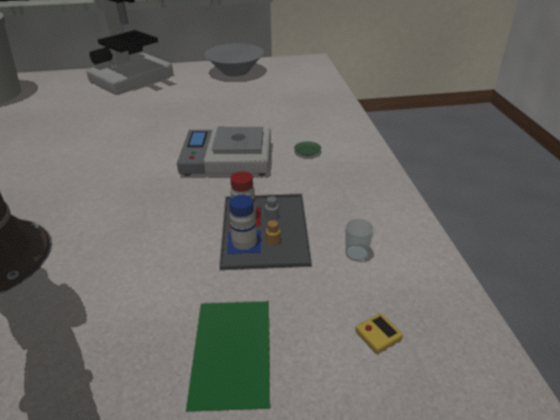

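The scene view shows the green mat around (212,136), the blue cap at (277,170) with the brass weight behind it (259,206), the red cap at (305,191), and the pan spot at (405,273). The side view agrees: mat (232,353), pan spot (238,137).

```bash
cat > h.py <<'E'
import numpy as np, cv2
from cell import *
def ray(m,uv):
    K,T=m["camera_matrix"],m["T"]
    uv=np.atleast_2d(uv).astype(float)
    d=np.c_[(uv-K[[0,1],[2,2]])/K[[0,1],[0,1]],np.ones(len(uv))]
    d=d*[1,-1,-1]
    return T[:3,3],d@T[:3,:3].T
def plane(m,uv,z):
    o,d=ray(m,uv); return o+d*((z-o[2])/d[:,2])[:,None]
def proj(m,P):
    T=m["T"];p=(np.atleast_2d(P)-T[:3,3])@T[:3,:3]*[1,-1,-1]
    q=p@m["camera_matrix"].T; return q[:,:2]/q[:,2:]
def color(im,name,roi=None):
    h=cv2.cvtColor(im,cv2.COLOR_BGR2HSV);H,S,V=[h[...,i].astype(int) for i in range(3)]
    g={"green":(abs(H-62)<14)&(S>140)&(V>50),"blue":(abs(H-113)<10)&(S>150)&(V>50),"red":((H<6)|(H>173))&(S>150)&(V>60),"brass":(abs(H-18)<8)&(S>120)&(V>90)}[name]
    m=g.astype(np.uint8)
    if roi: z=np.zeros_like(m);l,t,r,b=roi;z[t:b,l:r]=m[t:b,l:r];m=z
    n,lab,st,c=cv2.connectedComponentsWithStats(m)
    o=[(int(st[i,4]),c[i].round(1),st[i,:4].tolist(),lab==i) for i in range(1,n)]
    return sorted(o,key=lambda a:-a[0])
def wrect(m,mask,z):
    c=max(cv2.findContours(mask.astype(np.uint8),cv2.RETR_EXTERNAL,cv2.CHAIN_APPROX_NONE)[0],key=cv2.contourArea)[:,0]
    return cv2.minAreaRect((plane(m,c,z)[:,:2]*1000).astype(np.float32))
E
python3 - <<'E'
from h import *
for n in("scene","side"):
    m=camera_model(n);im=get_image(n)
    print(n,"mat",wrect(m,color(im,"green")[0][3],.003))
    t=silhouettes("tray",n)[0]; print("tray",wrect(m,t["mask"],.01))
    for c in("blue","red","brass"):
        for a in color(im,c)[:3]: print(c,a[:3],"at.106",plane(m,a[1],.106)[0].round(3),"at .03",plane(m,a[1],.03)[0].round(3))
    uv={"scene":(405,274),"side":(238,137)}[n]; print("pan",plane(m,uv,.07))
    for q in ("beaker",): print(q,plane(m,{"scene":(190,243),"side":(358,252)}[n],.0).round(3))
E
```

```text
scene mat ((501.85394287109375, -320.05804443359375), (210.52699279785156, 122.48233795166016), 83.1943588256836)
tray ((598.266357421875, -1.49951171875), (255.38082885742188, 194.02133178710938), 84.44049072265625)
blue (220, array([276.7, 168.2]), [268, 161, 18, 15]) at.106 [ 0.542 -0.05   0.106] at .03 [ 0.495 -0.089  0.03 ]
blue (75, array([285.1, 201.2]), [273, 191, 21, 20]) at.106 [0.603 0.025 0.106] at .03 [ 0.561 -0.007  0.03 ]
blue (14, array([263.5, 193.7]), [262, 191, 4, 7]) at.106 [ 0.618 -0.025  0.106] at .03 [ 0.577 -0.062  0.03 ]
red (271, array([305.7, 190.8]), [296, 183, 20, 17]) at.106 [0.55  0.043 0.106] at .03 [0.504 0.012 0.03 ]
red (121, array([310.7, 224. ]), [298, 213, 25, 21]) at.106 [0.613 0.106 0.106] at .03 [0.573 0.08  0.03 ]
red (45, array([289.6, 216.5]), [285, 211, 9, 14]) at.106 [0.628 0.059 0.106] at .03 [0.588 0.029 0.03 ]
brass (313, array([137.5, 186.4]), [122, 176, 30, 23]) at.106 [ 0.787 -0.259  0.106] at .03 [ 0.762 -0.318  0.03 ]
brass (77, array([258.7, 201.7]), [253, 196, 12, 13]) at.106 [ 0.641 -0.019  0.106] at .03 [ 0.603 -0.056  0.03 ]

[... 771 characters left out ...]
, 172, 20, 15]) at.106 [0.556 0.057 0.106] at .03 [0.56  0.176 0.03 ]
red (29, array([258. , 220.3]), [256, 215, 4, 11]) at.106 [ 0.577 -0.102  0.106] at .03 [ 0.584 -0.004  0.03 ]
red (15, array([368.1, 327.5]), [366, 326, 5, 4]) at.106 [ 0.714 -0.392  0.106] at .03 [ 0.739 -0.333  0.03 ]
brass (740, array([377.1, 334.4]), [356, 314, 46, 38]) at.106 [ 0.723 -0.407  0.106] at .03 [ 0.75 -0.35  0.03]
brass (58, array([272. , 232.7]), [266, 229, 14, 7]) at.106 [ 0.599 -0.144  0.106] at .03 [ 0.609 -0.052  0.03 ]
brass (46, array([272.1, 223.8]), [268, 221, 9, 7]) at.106 [ 0.603 -0.117  0.106] at .03 [ 0.614 -0.022  0.03 ]
pan [[0.56584689 0.31932069 0.07      ]]
beaker [[ 0.787 -0.11   0.   ]]
```

Call:
apply_moves(motion=[{"x": 5, "y": 4, "z": 2, "yaw": 10}, {"x": 10, "y": 8, "z": 4, "yaw": 20}, {"x": 15, "y": 12, "z": 6, "yaw": 30}, {"x": 20, "y": 16, "z": 8, "yaw": 40}, {"x": 25, "y": 20, "z": 10, "yaw": 50}, {"x": 27, "y": 24, "z": 11, "yaw": 60}, {"x": 27, "y": 25, "z": 11, "yaw": 62}, {"x": 27, "y": 25, "z": 11, "yaw": 62}])

```text
schema error: expected keys x, y, z, yaw, hand
```

```bash
python3 - <<'E'
from h import *
s=observe();print(s["position"],s["ee_rot"],s["joints"].round(2),s["clock"])
m=camera_model("wrist");im=get_image("wrist");cv2.imwrite("pics/w1.png",im);print(m)
a=color(im,"green")[0];print(a[:3],wrect(m,a[3],.003))
E
```

```text
[ 0.23226911 -0.58025452  0.2267317 ] [ 3.08479033e+00  5.94426336e-01 -2.32502500e-05] [ 1.09  0.43  0.02  1.57 -0.01  1.13 -0.08] 1.3
{'camera_matrix': array([[301.89107623,   0.        , 279.51058772],
       [  0.        , 301.89107623, 206.64356289],
       [  0.        ,   0.        ,   1.        ]]), 'T': array([[ 0.37016299,  0.88858687,  0.27091093,  0.30576045],
       [-0.92896565,  0.35453603,  0.10642848, -0.55070455],
       [-0.00147674, -0.29106283,  0.9567028 ,  0.38379358],
       [ 0.        ,  0.        ,  0.        ,  1.        ]])}Traceback (most recent call last):
  File "<stdin>", line 4, in <module>
IndexError: list index out of range
```

View pics/w1.png

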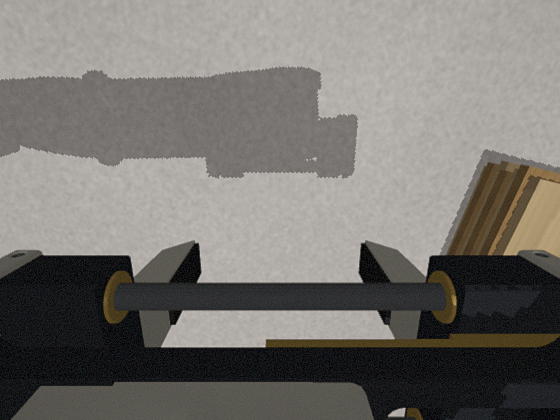

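The wrist view (w1) shows only bench, the arm's shadow and the fingers at the bottom (190,290)/(370,290), because the move was refused: every row needs all the keys.

Call:
apply_moves(motion=[{"x": 4, "y": 2, "z": 2, "yaw": 10, "hand": 1}, {"x": 9, "y": 4, "z": 4, "yaw": 20, "hand": 1}, {"x": 14, "y": 7, "z": 6, "yaw": 30, "hand": 1}, {"x": 19, "y": 10, "z": 8, "yaw": 40, "hand": 1}, {"x": 24, "y": 13, "z": 10, "yaw": 50, "hand": 1}, {"x": 27, "y": 15, "z": 11, "yaw": 60, "hand": 1}, {"x": 27, "y": 16, "z": 11, "yaw": 62, "hand": 1}, {"x": 27, "y": 16, "z": 11, "yaw": 62, "hand": 1}])

```text
clock: 2.35
position: [0.5015, -0.4202, 0.3365]
ee_rot: [-2.339, -2.096, 0.001]
force: [0.2, -0.9, 0.1]
width: 0.999
gripper_force: 0.0
```

```bash
python3 - <<'E'
from h import *
s=observe();print(s["position"],s["ee_rot"],s["joints"].round(2),s["clock"])
m=camera_model("wrist");im=get_image("wrist");cv2.imwrite("pics/w2.png",im)
a=color(im,"green")[0];print(a[:3],wrect(m,a[3],.003))
for c in("blue","red","brass"):
    for a in color(im,c)[:2]: print(c,a[:3],"at.118",plane(m,a[1],.118)[0].round(3),"at .03",plane(m,a[1],.03)[0].round(3))
E
```

```text
[ 0.50154698 -0.42015676  0.33647388] [-2.33912063e+00 -2.09636457e+00  9.70758656e-04] [ 0.78  0.44 -0.27  1.3   0.12  1.42  0.41] 2.35
(12402, array([273.1,  94.6]), [229, 21, 89, 151]) ((502.09393310546875, -320.046630859375), (216.7626495361328, 127.4594497680664), 83.21956634521484)
red (41, array([436.,  85.]), [433, 82, 7, 7]) at.118 [ 0.694 -0.328  0.118] at .03 [ 0.737 -0.325  0.03 ]
brass (136, array([426. ,  96.2]), [418, 78, 17, 37]) at.118 [ 0.683 -0.339  0.118] at .03 [ 0.723 -0.339  0.03 ]
brass (122, array([106.2, 303. ]), [104, 285, 8, 38]) at.118 [ 0.233 -0.571  0.118] at .03 [ 0.168 -0.625  0.03 ]
```

View pics/w2.png

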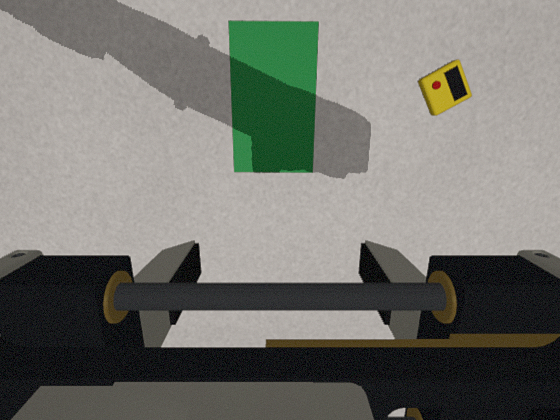

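w2 shows the whole mat (229–318, 21–172) and it gives centre (0.502, -0.320) with yaw about -7°. Next I look at the tray from close by.

Call:
apply_moves(motion=[{"x": 1, "y": 5, "z": 0, "yaw": 0, "hand": 1}, {"x": 2, "y": 11, "z": 0, "yaw": 0, "hand": 1}, {"x": 3, "y": 17, "z": 0, "yaw": 0, "hand": 1}, {"x": 4, "y": 23, "z": 0, "yaw": 0, "hand": 1}, {"x": 5, "y": 27, "z": 0, "yaw": 0, "hand": 1}, {"x": 5, "y": 27, "z": 0, "yaw": 0, "hand": 1}, {"x": 5, "y": 27, "z": 0, "yaw": 0, "hand": 1}])

```text
clock: 3.28
position: [0.5516, -0.1525, 0.3365]
ee_rot: [2.342, 2.094, -0.002]
force: [-0.9, -1.1, 0.0]
width: 0.999
gripper_force: 0.0
```

```bash
python3 - <<'E'
from h import *
s=observe();print(s["position"],s["ee_rot"],s["joints"].round(2),s["clock"])
m=camera_model("wrist");im=get_image("wrist");cv2.imwrite("pics/w3.png",im)
for c in("blue","red","brass"):
    for a in color(im,c)[:3]: print(c,a[:3],"at.118",plane(m,a[1],.118)[0].round(3),"at .055",plane(m,a[1],.055)[0].round(3))
for q in("jar_blue","jar_red","weight_brass","weight_steel","tray"):
    for d in silhouettes(q,"wrist")[:2]: print(q,round(d["p"],2),np.round(d["rect"]), wrect(m,d["mask"],.01) if q=="tray" else "")
E
```

```text
[ 0.55156971 -0.1524812   0.33652185] [ 2.34151042e+00  2.09378495e+00 -1.97726928e-03] [ 0.45  0.31 -0.38  1.5   0.12  1.35 -0.04] 3.275
blue (2170, array([268.6,  92.7]), [245, 68, 48, 52]) at.118 [ 0.55  -0.048  0.118] at .055 [ 0.549 -0.043  0.055]
red (2010, array([267.5,  24.8]), [241, 0, 53, 56]) at.118 [0.558 0.022 0.118] at .055 [0.557 0.038 0.055]
red (9, array([401.9, 252.1]), [400, 251, 4, 4]) at.118 [ 0.706 -0.27   0.118] at .055 [ 0.73  -0.303  0.055]
red (4, array([278.5,  35.5]), [277, 34, 4, 4]) at.118 [0.569 0.01  0.118] at .055 [0.57  0.024 0.055]
brass (409, array([312.1,  93.1]), [301, 82, 23, 23]) at.118 [ 0.601 -0.054  0.118] at .055 [ 0.607 -0.05   0.055]
brass (174, array([107.2, 300.5]), [103, 275, 13, 48]) at.118 [ 0.285 -0.299  0.118] at .055 [ 0.239 -0.337  0.055]
brass (170, array([452. , 300.8]), [446, 278, 11, 45]) at.118 [ 0.777 -0.355  0.118] at .055 [ 0.814 -0.402  0.055]
jar_blue 0.88 [246.  66. 292. 114.] 
jar_red 0.94 [239.   0. 286.  47.] 
weight_brass 0.83 [299.  79. 325. 109.] 
weight_steel 0.93 [304.   7. 326.  40.] 
tray 0.67 [229.   0. 368. 148.] ((594.6817016601562, -26.088668823242188), (203.02548217773438, 193.83712768554688), 83.73999786376953)
```

View pics/w3.png

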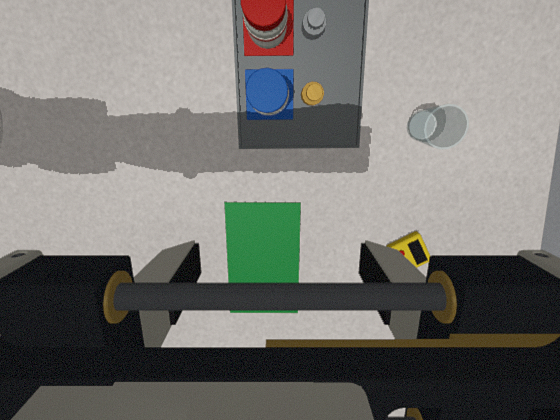

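w3 shows the blue pad and cap concentric at about (269,94)/(268,91), the brass knob at (313,92), the red pad's lower edge at row 55 and the beaker around (430,124).

```bash
python3 - <<'E'
from h import *
m=camera_model("wrist")
for n,uv,z in(("blue pad",(269.5,94.5),.008),("cap",(268,90.5),.118),("redpad low corners mid",(268.5,55.5),.008),("bluepad top mid",(269.5,69),.008),("bluepad low mid",(270,120),.008),("knob",(313,91),.055),("tray low-left",(239,149),.006),("tray low-right",(360,147),.006)):print(n,plane(m,uv,z)[0].round(4))
E
```

```text
blue pad [ 0.5488 -0.0412  0.008 ]
cap [ 0.5504 -0.0438  0.118 ]
redpad low corners mid [0.5538 0.012  0.008 ]
bluepad top mid [ 0.553  -0.0061  0.008 ]
bluepad low mid [ 0.5451 -0.0781  0.008 ]
knob [ 0.6093 -0.0464  0.055 ]
tray low-left [ 0.4905 -0.1167  0.006 ]
tray low-right [ 0.6824 -0.135   0.006 ]
```

Call:
apply_moves(motion=[{"x": 0, "y": 5, "z": -2, "yaw": 0, "hand": 1}, {"x": -0.2, "y": 10, "z": -5, "yaw": 0, "hand": 1}, {"x": -0.2, "y": 11, "z": -10, "yaw": 0, "hand": 1}, {"x": -0.2, "y": 11, "z": -15, "yaw": 0, "hand": 1}, {"x": -0.2, "y": 11, "z": -19, "yaw": 0, "hand": 1}, {"x": -0.2, "y": 11, "z": -22, "yaw": 0, "hand": 1}, {"x": -0.2, "y": 11, "z": -24, "yaw": 0, "hand": 1}, {"x": -0.2, "y": 11, "z": -24.8, "yaw": 0, "hand": 1}, {"x": -0.2, "y": 11, "z": -24.8, "yaw": 0, "hand": 1}])

```text
clock: 4.7
position: [0.5503, -0.0404, 0.0887]
ee_rot: [-2.338, -2.098, 0.0]
force: [-0.1, 0.7, -0.1]
width: 1.001
gripper_force: 0.0
```

Call:
apply_moves(motion=[{"x": 0, "y": 0, "z": 0, "yaw": 0, "hand": 0}, {"x": 0, "y": 0, "z": 0, "yaw": 0, "hand": -0.2}, {"x": 0, "y": 0, "z": 0, "yaw": 0, "hand": -0.4}, {"x": 0, "y": 0, "z": 0, "yaw": 0, "hand": -0.4}, {"x": 0, "y": 0, "z": 0, "yaw": 0, "hand": -0.4}, {"x": 0, "y": 0, "z": 0, "yaw": 0, "hand": -0.4}], newtons=20)

```text
clock: 5.45
position: [0.5501, -0.0403, 0.0888]
ee_rot: [-2.338, -2.098, 0.0]
force: [-1.2, 0.3, 1.6]
width: 0.543
gripper_force: 20.0
```

Call:
apply_moves(motion=[{"x": 0, "y": 0, "z": 1.5, "yaw": 0, "hand": -0.4}, {"x": 0, "y": 0, "z": 4, "yaw": 0, "hand": -0.4}, {"x": -0.3, "y": -2, "z": 6, "yaw": 0, "hand": -0.4}, {"x": -1.2, "y": -7, "z": 6, "yaw": 0, "hand": -0.4}, {"x": -2.1, "y": -12, "z": 6, "yaw": 0, "hand": -0.4}, {"x": -3, "y": -17, "z": 6, "yaw": 0, "hand": -0.4}, {"x": -4, "y": -22, "z": 6, "yaw": 0, "hand": -0.4}, {"x": -5, "y": -27, "z": 6, "yaw": 0, "hand": -0.4}, {"x": -5.5, "y": -31.5, "z": 6, "yaw": 0, "hand": -0.4}, {"x": -5.5, "y": -33.4, "z": 5, "yaw": 0, "hand": -0.4}])

```text
clock: 6.7
position: [0.4943, -0.3782, 0.1397]
ee_rot: [2.341, 2.092, -0.001]
force: [0.3, 0.2, -2.8]
width: 0.54
gripper_force: 20.0
```

Call:
apply_moves(motion=[{"x": 0, "y": 0, "z": -2, "yaw": 0, "hand": -0.4}, {"x": 0, "y": 0, "z": -4, "yaw": 0, "hand": -0.4}, {"x": 0, "y": 0, "z": -5, "yaw": 0, "hand": -0.4}, {"x": 0, "y": 0, "z": -5.4, "yaw": 0, "hand": -0.4}, {"x": 0, "y": 0, "z": -5.4, "yaw": 0, "hand": -0.4}])

```text
clock: 7.32
position: [0.4956, -0.3741, 0.0851]
ee_rot: [2.337, 2.099, 0.0]
force: [-0.2, 0.5, -3.3]
width: 0.543
gripper_force: 20.0
```

Call:
apply_moves(motion=[{"x": 0, "y": 0, "z": -0.1, "yaw": 0, "hand": -0.4}, {"x": 0, "y": 0, "z": -0.1, "yaw": 0, "hand": 0.2}, {"x": 0, "y": 0, "z": -0.1, "yaw": 0, "hand": 0.6}, {"x": 0, "y": 0, "z": -0.1, "yaw": 0, "hand": 1}, {"x": 0, "y": 0, "z": 0.5, "yaw": 0, "hand": 1}, {"x": 0, "y": 0, "z": 3, "yaw": 0, "hand": 1}, {"x": 0, "y": 0, "z": 8, "yaw": 0, "hand": 1}, {"x": 0.5, "y": 4, "z": 11, "yaw": 0, "hand": 1}, {"x": 1.2, "y": 9, "z": 12, "yaw": 0, "hand": 1}, {"x": 2, "y": 14, "z": 12, "yaw": 0, "hand": 1}])

```text
clock: 8.57
position: [0.5161, -0.2331, 0.2066]
ee_rot: [2.337, 2.096, 0.002]
force: [0.4, 0.7, 0.2]
width: 1.002
gripper_force: 0.0
```

Call:
apply_moves(motion=[{"x": 0.8, "y": 5, "z": 0, "yaw": 0, "hand": 1}, {"x": 1.5, "y": 10, "z": 0, "yaw": 0, "hand": 1}, {"x": 2.3, "y": 15, "z": 0, "yaw": 0, "hand": 1}, {"x": 3, "y": 19, "z": 0, "yaw": 0, "hand": 1}, {"x": 3, "y": 19, "z": 0, "yaw": 0, "hand": 1}, {"x": 3, "y": 19, "z": 0, "yaw": 0, "hand": 1}])

```text
clock: 9.32
position: [0.5453, -0.0448, 0.205]
ee_rot: [2.338, 2.098, -0.0]
force: [-0.5, 0.1, 0.0]
width: 0.998
gripper_force: 0.0
```

```bash
python3 - <<'E'
from h import *
s=observe();print(s["position"],s["ee_rot"],s["clock"])
m=camera_model("wrist");im=get_image("wrist");cv2.imwrite("pics/w4.png",im)
n=camera_model("side");i2=get_image("side");cv2.imwrite("pics/s4.png",np.vstack([i2[120:420,120:420]]))
a=color(im,"red")[0]; print(a[:3],plane(m,a[1],.118))
E
```

```text
[ 0.54528795 -0.04482985  0.20501728] [ 2.33763703e+00  2.09783752e+00 -3.59529235e-04] 9.325
(4415, array([281.1, 100.6]), [248, 64, 67, 73]) [[0.55628029 0.04422978 0.118     ]]
```

View pics/w4.png

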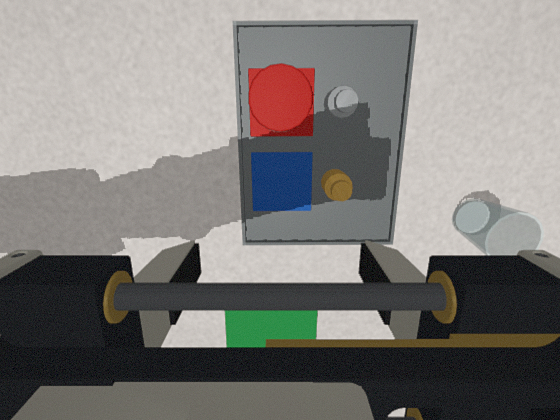

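View pics/s4.png

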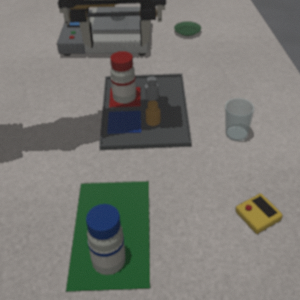

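w4 shows the red cap at (281,97), the free blue pad at (282,181), the brass knob at (341,187) and the steel knob at (344,100). In the side crop the blue jar stands upright on the mat.

```bash
python3 - <<'E'
from h import *
m=camera_model("wrist")
for n,uv,z in(("blue pad",(281.7,181.7),.008),("redpad low mid",(281.7,135.5),.008),("redpad top mid",(282,68),.008),("red cap",(281,97.5),.118),("knob",(341,187),.055),("steel",(345,100),.055),("t",(234,21),.012),("t",(417,21),.012),("t",(393,243),.012),("t",(244,244),.012)):print(n,plane(m,uv,z)[0].round(4))
E
```

```text
blue pad [ 0.5479 -0.043   0.008 ]
redpad low mid [0.5538 0.0105 0.008 ]
redpad top mid [0.5619 0.0808 0.008 ]
red cap [0.5565 0.0455 0.118 ]
knob [ 0.6095 -0.0454  0.055 ]
steel [0.6178 0.0397 0.055 ]
t [0.5179 0.1294 0.012 ]
t [0.7034 0.1086 0.012 ]
t [ 0.6784 -0.1357  0.012 ]
t [ 0.4921 -0.1164  0.012 ]
```

Call:
apply_moves(motion=[{"x": 0.6, "y": 4.5, "z": -1, "yaw": 0, "hand": 1}, {"x": 1.2, "y": 8, "z": -3, "yaw": 0, "hand": 1}, {"x": 1.2, "y": 9.1, "z": -6, "yaw": 0, "hand": 1}, {"x": 1.2, "y": 9.1, "z": -9.5, "yaw": 0, "hand": 1}, {"x": 1.2, "y": 9.1, "z": -11, "yaw": 0, "hand": 1}, {"x": 1.2, "y": 9.1, "z": -11.7, "yaw": 0, "hand": 1}, {"x": 1.2, "y": 9.1, "z": -11.7, "yaw": 0, "hand": 0}, {"x": 1.2, "y": 9.1, "z": -11.7, "yaw": 0, "hand": -0.4}, {"x": 1.2, "y": 9.1, "z": -11.7, "yaw": 0, "hand": -0.4}, {"x": 1.2, "y": 9.1, "z": -11.7, "yaw": 0, "hand": -0.4}])

```text
clock: 10.68
position: [0.5575, 0.0467, 0.0882]
ee_rot: [2.338, 2.098, 0.001]
force: [0.1, 0.1, 0.4]
width: 0.61
gripper_force: 0.0
```

Call:
apply_moves(motion=[{"x": 0, "y": 0, "z": 0, "yaw": 0, "hand": -0.4}, {"x": 0, "y": 0, "z": 0, "yaw": 0, "hand": -0.4}])

```text
clock: 10.92
position: [0.5572, 0.0468, 0.0879]
ee_rot: [2.338, 2.098, -0.0]
force: [-1.0, 0.1, 3.6]
width: 0.54
gripper_force: 20.0
```

Call:
apply_moves(motion=[{"x": 0, "y": 0, "z": 1.5, "yaw": 0, "hand": -0.4}, {"x": 0, "y": 0, "z": 4, "yaw": 0, "hand": -0.4}, {"x": -0.3, "y": -2, "z": 6, "yaw": 0, "hand": -0.4}, {"x": -1.2, "y": -7, "z": 6, "yaw": 0, "hand": -0.4}, {"x": -2.1, "y": -12, "z": 6, "yaw": 0, "hand": -0.4}, {"x": -3, "y": -17, "z": 6, "yaw": 0, "hand": -0.4}, {"x": -4, "y": -22, "z": 6, "yaw": 0, "hand": -0.4}, {"x": -4.7, "y": -27, "z": 6, "yaw": 0, "hand": -0.4}, {"x": -4.9, "y": -30, "z": 6, "yaw": 0, "hand": -0.4}, {"x": -4.9, "y": -31.2, "z": 5, "yaw": 0, "hand": -0.4}])

```text
clock: 12.18
position: [0.5083, -0.2677, 0.1384]
ee_rot: [2.34, 2.093, 0.0]
force: [0.6, 1.4, -2.9]
width: 0.542
gripper_force: 20.1
```

Call:
apply_moves(motion=[{"x": 0, "y": 0, "z": -2, "yaw": 0, "hand": -0.4}, {"x": 0, "y": 0, "z": -4, "yaw": 0, "hand": -0.4}, {"x": 0, "y": 0, "z": -5, "yaw": 0, "hand": -0.4}, {"x": 0, "y": 0, "z": -5.4, "yaw": 0, "hand": -0.4}, {"x": 0, "y": 0, "z": -5.4, "yaw": 0, "hand": -0.4}])

```text
clock: 12.8
position: [0.5086, -0.2649, 0.084]
ee_rot: [2.337, 2.099, 0.001]
force: [0.2, -0.4, -3.1]
width: 0.542
gripper_force: 20.1
```

Call:
apply_moves(motion=[{"x": 0, "y": 0, "z": -0.1, "yaw": 0, "hand": -0.4}, {"x": 0, "y": 0, "z": -0.1, "yaw": 0, "hand": 0.2}, {"x": 0, "y": 0, "z": -0.1, "yaw": 0, "hand": 0.6}, {"x": 0, "y": 0, "z": -0.1, "yaw": 0, "hand": 1}, {"x": 0, "y": 0, "z": 0.5, "yaw": 0, "hand": 1}, {"x": 0, "y": 0, "z": 3, "yaw": 0, "hand": 1}, {"x": 0, "y": 0, "z": 8, "yaw": 0, "hand": 1}, {"x": 3, "y": 4, "z": 10, "yaw": 0, "hand": 1}, {"x": 6, "y": 9, "z": 10, "yaw": 0, "hand": 1}, {"x": 10, "y": 12, "z": 10, "yaw": 0, "hand": 0.5}])

```text
clock: 14.05
position: [0.6091, -0.1426, 0.1852]
ee_rot: [2.336, 2.1, 0.002]
force: [0.1, -1.3, 0.3]
width: 0.933
gripper_force: 0.0
```

Call:
apply_moves(motion=[{"x": 0, "y": 0, "z": -1, "yaw": 0, "hand": 0.3}, {"x": 0, "y": 0, "z": -2, "yaw": 0, "hand": 0.3}, {"x": 0, "y": 0, "z": -2, "yaw": 0, "hand": 0.3}, {"x": 0, "y": 0, "z": -2, "yaw": 0, "hand": 0.3}])

```text
clock: 14.55
position: [0.6077, -0.1464, 0.1639]
ee_rot: [2.34, 2.096, -0.001]
force: [0.0, 0.5, 1.1]
width: 0.65
gripper_force: 0.0
```

```bash
python3 - <<'E'
from h import *
s=observe();print(s["position"],s["ee_rot"],s["clock"])
m=camera_model("wrist");im=get_image("wrist");cv2.imwrite("pics/w5.png",im)
i2=get_image("side");cv2.imwrite("pics/s5.png",i2[120:420,120:420])
for a in color(im,"brass")[:3]: print(a[:3],plane(m,a[1],.05))
for d in silhouettes("weight_brass","wrist")[:2]: print(d["p"],d["rect"])
E
```

```text
[ 0.60774466 -0.14640524  0.16393096] [ 2.33966790e+00  2.09625626e+00 -5.92011132e-04] 14.55
(2846, array([377.8, 341.4]), [203, 334, 310, 13]) [[ 0.69631426 -0.31280997  0.05      ]]
(1007, array([270.9,  94.1]), [254, 76, 35, 37]) [[ 0.61114091 -0.05006889  0.05      ]]
(496, array([389.9, 296.9]), [378, 271, 20, 52]) [[ 0.70965463 -0.25853109  0.05      ]]
0.6 [252.4, 76.3, 290.8, 115.9]
```

View pics/w5.png

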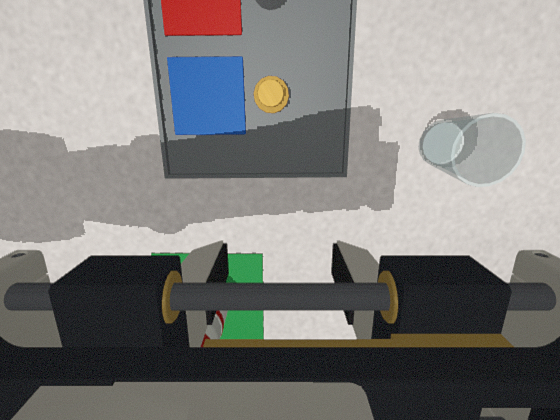

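View pics/s5.png

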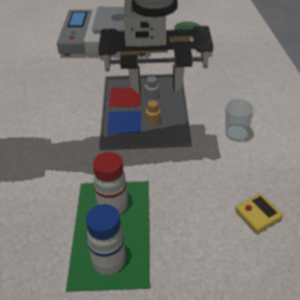

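w5 shows the brass weight at (271,94), clear of obstacles. The side crop shows both jars upright on the mat.

Call:
apply_moves(motion=[{"x": 0.3, "y": 5, "z": 0, "yaw": 0, "hand": 0.3}, {"x": 0.3, "y": 9, "z": -2, "yaw": 0, "hand": 0.3}, {"x": 0.3, "y": 9.75, "z": -5, "yaw": 0, "hand": 0.3}, {"x": 0.3, "y": 9.75, "z": -8, "yaw": 0, "hand": 0.3}, {"x": 0.3, "y": 9.75, "z": -11, "yaw": 0, "hand": 0.3}, {"x": 0.3, "y": 9.75, "z": -13.5, "yaw": 0, "hand": 0.3}, {"x": 0.3, "y": 9.75, "z": -14.8, "yaw": 0, "hand": 0.3}, {"x": 0.3, "y": 9.75, "z": -15.2, "yaw": 0, "hand": 0.3}, {"x": 0.3, "y": 9.75, "z": -15.2, "yaw": 0, "hand": 0.3}])

```text
clock: 15.82
position: [0.6117, -0.0478, 0.0123]
ee_rot: [2.338, 2.098, 0.001]
force: [-0.9, -0.7, 0.3]
width: 0.65
gripper_force: 0.0
```

Call:
apply_moves(motion=[{"x": 0, "y": 0, "z": 0, "yaw": 0, "hand": 0}, {"x": 0, "y": 0, "z": 0, "yaw": 0, "hand": -0.3}, {"x": 0, "y": 0, "z": 0, "yaw": 0, "hand": -0.6}, {"x": 0, "y": 0, "z": 0, "yaw": 0, "hand": -0.6}, {"x": 0, "y": 0, "z": 0, "yaw": 0, "hand": -0.6}, {"x": 0, "y": 0, "z": 0, "yaw": 0, "hand": -0.6}])

```text
clock: 16.58
position: [0.6113, -0.0478, 0.012]
ee_rot: [2.338, 2.098, 0.0]
force: [-1.6, 0.0, 5.6]
width: 0.341
gripper_force: 20.0
```

Call:
apply_moves(motion=[{"x": 0, "y": 0, "z": 2, "yaw": 0, "hand": -0.6}, {"x": 0, "y": 0, "z": 6, "yaw": 0, "hand": -0.6}, {"x": 0, "y": 0, "z": 10, "yaw": 0, "hand": -0.6}, {"x": -0.4, "y": 3, "z": 12, "yaw": 0, "hand": -0.6}, {"x": -1, "y": 8, "z": 12, "yaw": 0, "hand": -0.6}, {"x": -1.6, "y": 13, "z": 12, "yaw": 0, "hand": -0.6}, {"x": -2.2, "y": 18, "z": 12, "yaw": 0, "hand": -0.6}, {"x": -2.8, "y": 23, "z": 12, "yaw": 0, "hand": -0.6}, {"x": -3.3, "y": 26, "z": 12, "yaw": 0, "hand": -0.6}, {"x": -3.3, "y": 26, "z": 12, "yaw": 0, "hand": -0.6}])

```text
clock: 17.82
position: [0.5769, 0.2163, 0.1328]
ee_rot: [-2.331, -2.103, -0.002]
force: [-0.2, -0.5, -3.0]
width: 0.341
gripper_force: 20.0
```

```bash
python3 - <<'E'
from h import *
s=observe();print(s["position"],s["force"],s["clock"])
m=camera_model("wrist");im=get_image("wrist");cv2.imwrite("pics/w6.png",im)
print(proj(m,[.5655,.320,.07]))
E
```

```text
[0.57693093 0.21633477 0.13275413] [-0.23106007 -0.54450094 -3.03315815] 17.825
[[246.73522979  80.17403356]]
```

View pics/w6.png

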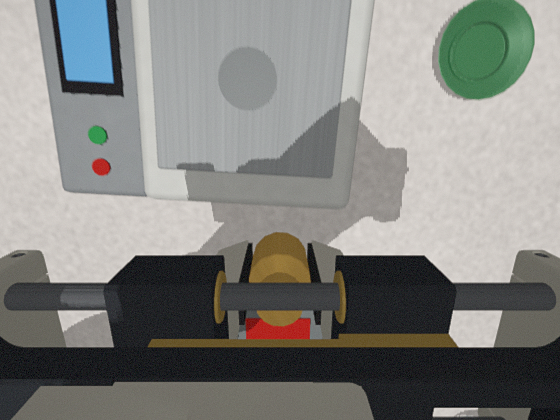

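w6 shows the grey spot at (247,78), within 1 mm of my estimate's projection (247,80). The weight is held upright between the fingers.

Call:
apply_moves(motion=[{"x": -0.5, "y": 4, "z": 0, "yaw": 0, "hand": -0.6}, {"x": -1, "y": 8, "z": 0, "yaw": 0, "hand": -0.6}, {"x": -1.2, "y": 10.7, "z": -1, "yaw": 0, "hand": -0.6}, {"x": -1.2, "y": 10.7, "z": -3, "yaw": 0, "hand": -0.6}, {"x": -1.2, "y": 10.7, "z": -4.5, "yaw": 0, "hand": -0.6}, {"x": -1.2, "y": 10.7, "z": -4.5, "yaw": 0, "hand": -0.6}])

```text
clock: 18.62
position: [0.5662, 0.3163, 0.0851]
ee_rot: [2.34, 2.095, -0.006]
force: [-0.3, -0.4, -1.6]
width: 0.343
gripper_force: 20.0
```

Call:
apply_moves(motion=[{"x": 0, "y": 0.3, "z": -0.4, "yaw": 0, "hand": -0.6}, {"x": 0, "y": 0.3, "z": -0.6, "yaw": 0, "hand": -0.6}, {"x": 0, "y": 0.3, "z": -0.7, "yaw": 0, "hand": -0.6}, {"x": 0, "y": 0.3, "z": -0.7, "yaw": 0, "hand": -0.6}])

```text
clock: 19.12
position: [0.5663, 0.3222, 0.0799]
ee_rot: [2.338, 2.098, 0.0]
force: [-0.1, -0.0, -2.4]
width: 0.341
gripper_force: 20.0
```

Call:
apply_moves(motion=[{"x": 0, "y": -0.2, "z": -0.1, "yaw": 0, "hand": -0.6}, {"x": 0, "y": -0.2, "z": -0.2, "yaw": 0, "hand": -0.6}, {"x": 0, "y": -0.2, "z": -0.2, "yaw": 0, "hand": -0.6}])

```text
clock: 19.5
position: [0.5662, 0.3201, 0.0776]
ee_rot: [2.338, 2.098, -0.0]
force: [-0.2, -0.3, -2.9]
width: 0.34
gripper_force: 20.0
```

Then release and retreat straight up, enough to look.

Call:
apply_moves(motion=[{"x": 0, "y": 0, "z": -0.05, "yaw": 0, "hand": -0.5}, {"x": 0, "y": 0, "z": -0.05, "yaw": 0, "hand": -0.2}, {"x": 0, "y": 0, "z": -0.05, "yaw": 0, "hand": 0.2}, {"x": 0, "y": 0, "z": -0.05, "yaw": 0, "hand": 0.3}, {"x": 0, "y": 0, "z": 1, "yaw": 0, "hand": 0.3}, {"x": 0, "y": 0, "z": 4, "yaw": 0, "hand": 0.3}, {"x": 0, "y": 0, "z": 8, "yaw": 0, "hand": 0.3}, {"x": 0, "y": -3, "z": 11, "yaw": 0, "hand": 0.5}, {"x": 0, "y": -8, "z": 13, "yaw": 0, "hand": 1}, {"x": 0, "y": -12, "z": 13, "yaw": 0, "hand": 1}])

```text
clock: 20.75
position: [0.5673, 0.1991, 0.2106]
ee_rot: [2.337, 2.096, 0.006]
force: [0.4, -0.0, -0.8]
width: 0.918
gripper_force: 0.0
```

```bash
python3 - <<'E'
from h import *
s=observe();print(s["position"],s["force"],s["clock"])
m=camera_model("wrist");im=get_image("wrist");cv2.imwrite("pics/w7.png",im)
i2=get_image("scene")
cv2.imwrite("pics/c7.png",np.hstack([cv2.resize(im[:250],None,fx=.8,fy=.8),i2[100:300,160:500]]))
for a in color(im,"brass")[:3]: print(a[:3],plane(m,a[1],.11))
c=camera_model("scene")
for a in color(i2,"blue")[:1]+color(i2,"red")[:1]:print(a[1],plane(c,a[1],.101))
E
```

```text
[0.56734567 0.19906281 0.21055924] [ 0.42593667 -0.02900042 -0.84476413] 20.75
(1063, array([262.4,  70.2]), [244, 51, 37, 39]) [[0.566777   0.31288727 0.11      ]]
(617, array([322.2, 343.5]), [251, 339, 153, 8]) [[0.59546737 0.04866367 0.11      ]]
(344, array([441. , 342.1]), [403, 334, 82, 13]) [[0.71754538 0.03663881 0.11      ]]
[277.4 195.7] [[5.99250383e-01 2.23215067e-04 1.01000000e-01]]
[303.5 217.2] [[0.60697003 0.08110548 0.101     ]]
```

View pics/c7.png

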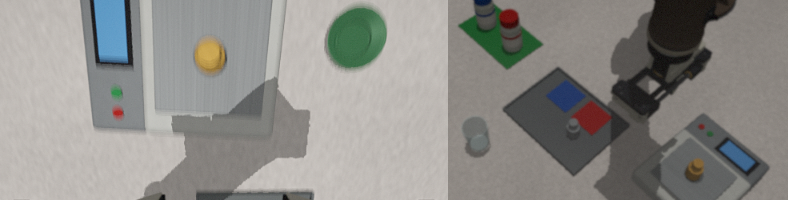

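The brass weight stands upright on the spot in the middle of the pan, both jars are on the mat, and the steel weight is where it was. Red jar next.

Call:
apply_moves(motion=[{"x": -0.6, "y": -5, "z": 0, "yaw": 0, "hand": 1}, {"x": -1.2, "y": -10, "z": 0, "yaw": 0, "hand": 1}, {"x": -1.8, "y": -15, "z": 0, "yaw": 0, "hand": 1}, {"x": -2.4, "y": -20, "z": 0, "yaw": 0, "hand": 1}, {"x": -3, "y": -25, "z": 0, "yaw": 0, "hand": 1}, {"x": -3.6, "y": -30, "z": 0, "yaw": 0, "hand": 1}, {"x": -4.2, "y": -35, "z": 0, "yaw": 0, "hand": 1}, {"x": -4.8, "y": -38, "z": 0, "yaw": 0, "hand": 1}, {"x": -4.8, "y": -38, "z": 0, "yaw": 0, "hand": 1}, {"x": -4.8, "y": -38, "z": 0, "yaw": 0, "hand": 1}])

```text
clock: 22.1
position: [0.5188, -0.1785, 0.2082]
ee_rot: [2.337, 2.1, 0.002]
force: [-0.3, -0.2, -0.3]
width: 0.998
gripper_force: 0.0
```

```bash
python3 - <<'E'
from h import *
s=observe();print(s["position"],s["ee_rot"])
i2=get_image("side");c=camera_model("side")
sc=get_image("scene");d=camera_model("scene")
for n in("blue","red"):
    for cam,im in((c,i2),(d,sc)):
        for a in color(im,n)[:3]: print(n,a[:3],plane(cam,a[1],.101)[0].round(3))
E
```

```text
[ 0.51875378 -0.17846294  0.20815957] [2.33695721e+00 2.09955794e+00 1.62902995e-03]
blue (878, array([222.8, 341.1]), [207, 325, 32, 34]) [ 0.494 -0.379  0.101]
blue (615, array([244.1, 241.9]), [228, 232, 32, 21]) [ 0.544 -0.157  0.101]
blue (2, array([225.5, 375. ]), [225, 375, 2, 1]) [ 0.495 -0.438  0.101]
blue (578, array([277.1, 195.6]), [259, 181, 37, 30]) [ 0.599 -0.     0.101]
blue (140, array([191.7,  94.7]), [185, 88, 16, 13]) [ 0.492 -0.388  0.101]
blue (3, array([192.7, 103.7]), [192, 103, 2, 2]) [ 0.514 -0.361  0.101]
red (635, array([227.6, 285.8]), [214, 272, 28, 29]) [ 0.507 -0.266  0.101]
red (514, array([245. , 216.7]), [230, 208, 30, 18]) [ 0.553 -0.079  0.101]
red (16, array([368. , 327.5]), [366, 326, 5, 4]) [ 0.715 -0.388  0.101]
red (642, array([303.4, 217.2]), [285, 202, 38, 32]) [0.607 0.081 0.101]
red (129, array([219.4, 118.4]), [212, 112, 18, 12]) [ 0.508 -0.27   0.101]
red (10, array([413. , 226.2]), [412, 225, 3, 4]) [0.473 0.277 0.101]
```

Call:
apply_moves(motion=[{"x": -0.5, "y": -4.5, "z": 0, "yaw": 0, "hand": 1}, {"x": -1, "y": -8, "z": -2, "yaw": 0, "hand": 1}, {"x": -1, "y": -8.65, "z": -5, "yaw": 0, "hand": 1}, {"x": -1, "y": -8.65, "z": -9, "yaw": 0, "hand": 1}, {"x": -1, "y": -8.65, "z": -11.5, "yaw": 0, "hand": 1}, {"x": -1, "y": -8.65, "z": -12.4, "yaw": 0, "hand": 1}, {"x": -1, "y": -8.65, "z": -12.4, "yaw": 0, "hand": 1}])

```text
clock: 23.08
position: [0.5086, -0.2655, 0.0839]
ee_rot: [-2.337, -2.099, -0.0]
force: [-0.8, -0.3, 1.5]
width: 1.002
gripper_force: 0.0
```

Call:
apply_moves(motion=[{"x": 0, "y": 0, "z": 0, "yaw": 0, "hand": 0}, {"x": 0, "y": 0, "z": 0, "yaw": 0, "hand": -0.2}, {"x": 0, "y": 0, "z": 0, "yaw": 0, "hand": -0.4}, {"x": 0, "y": 0, "z": 0, "yaw": 0, "hand": -0.4}, {"x": 0, "y": 0, "z": 0, "yaw": 0, "hand": -0.4}, {"x": 0, "y": 0, "z": 0, "yaw": 0, "hand": -0.4}])

```text
clock: 23.82
position: [0.5082, -0.2663, 0.0838]
ee_rot: [-2.338, -2.098, 0.0]
force: [-0.9, 0.3, 1.7]
width: 0.542
gripper_force: 20.0
```

Call:
apply_moves(motion=[{"x": 0, "y": 0, "z": 1.5, "yaw": 0, "hand": -0.4}, {"x": 0, "y": 0, "z": 4, "yaw": 0, "hand": -0.4}, {"x": 0.3, "y": 2, "z": 6, "yaw": 0, "hand": -0.4}, {"x": 1.2, "y": 7, "z": 6, "yaw": 0, "hand": -0.4}, {"x": 2.1, "y": 12, "z": 6, "yaw": 0, "hand": -0.4}, {"x": 3, "y": 17, "z": 6, "yaw": 0, "hand": -0.4}, {"x": 4, "y": 22, "z": 6, "yaw": 0, "hand": -0.4}, {"x": 4.7, "y": 27, "z": 6, "yaw": 0, "hand": -0.4}, {"x": 4.9, "y": 30, "z": 6, "yaw": 0, "hand": -0.4}, {"x": 4.9, "y": 31.2, "z": 5, "yaw": 0, "hand": -0.4}])

```text
clock: 25.08
position: [0.5575, 0.0493, 0.1347]
ee_rot: [2.334, 2.103, 0.004]
force: [-0.0, -0.7, -4.1]
width: 0.538
gripper_force: 20.0
```

Call:
apply_moves(motion=[{"x": 0, "y": 0, "z": -2, "yaw": 0, "hand": -0.4}, {"x": 0, "y": 0, "z": -3.5, "yaw": 0, "hand": -0.4}, {"x": 0, "y": 0, "z": -4.2, "yaw": 0, "hand": -0.4}, {"x": 0, "y": 0, "z": -4.2, "yaw": 0, "hand": -0.4}, {"x": 0, "y": 0, "z": -4.2, "yaw": 0, "hand": -0.4}])

```text
clock: 25.7
position: [0.5577, 0.0456, 0.0922]
ee_rot: [2.338, 2.097, 0.001]
force: [0.5, 0.3, -2.5]
width: 0.536
gripper_force: 20.0
```

Call:
apply_moves(motion=[{"x": 0, "y": 0.1, "z": -0.15, "yaw": 0, "hand": -0.4}, {"x": 0, "y": 0.1, "z": -0.3, "yaw": 0, "hand": -0.4}, {"x": 0, "y": 0.1, "z": -0.3, "yaw": 0, "hand": -0.4}])

```text
clock: 26.08
position: [0.5574, 0.0468, 0.0889]
ee_rot: [2.338, 2.098, 0.001]
force: [-0.6, 1.2, -2.6]
width: 0.541
gripper_force: 20.0
```

Call:
apply_moves(motion=[{"x": 0, "y": 0, "z": -0.05, "yaw": 0, "hand": -0.3}, {"x": 0, "y": 0, "z": -0.05, "yaw": 0, "hand": 0.2}, {"x": 0, "y": 0, "z": -0.05, "yaw": 0, "hand": 0.6}, {"x": 0, "y": 0, "z": -0.05, "yaw": 0, "hand": 1}, {"x": 0, "y": 0, "z": 0.5, "yaw": 0, "hand": 1}, {"x": 0, "y": 0, "z": 3, "yaw": 0, "hand": 1}, {"x": 0, "y": 0, "z": 8, "yaw": 0, "hand": 1}, {"x": -0.5, "y": -4, "z": 11, "yaw": 0, "hand": 1}, {"x": -1.2, "y": -9, "z": 12, "yaw": 0, "hand": 1}, {"x": -2, "y": -14, "z": 12, "yaw": 0, "hand": 1}])

```text
clock: 27.32
position: [0.5378, -0.0946, 0.2104]
ee_rot: [2.336, 2.098, 0.003]
force: [0.6, -0.1, -0.8]
width: 1.001
gripper_force: 0.0
```

```bash
python3 - <<'E'
from h import *
s=observe();print(s["position"],s["ee_rot"])
m=camera_model("wrist");im=get_image("wrist");cv2.imwrite("pics/w8.png",im)
for a in color(im,"red")[:2]: print(a[:3])
E
```

```text
[ 0.53777177 -0.09456413  0.21044257] [2.33568305 2.09755588 0.00291192]
(4223, array([282.9,  41.9]), [249, 0, 67, 91])
```

View pics/w8.png

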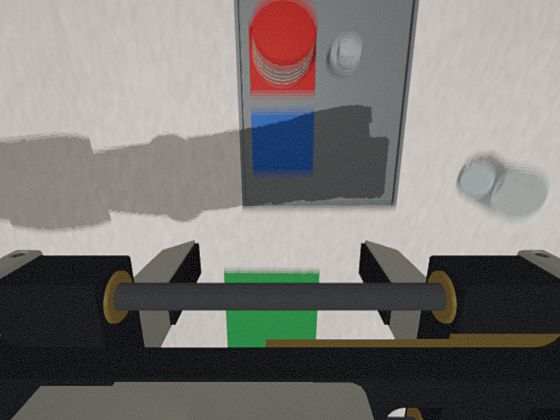

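w8 shows the red jar upright and centred on the red pad (283,45) and the steel weight untouched at (346,52). Now the blue jar.

Call:
apply_moves(motion=[{"x": -0.8, "y": -5, "z": 0, "yaw": 0, "hand": 1}, {"x": -1.5, "y": -10, "z": 0, "yaw": 0, "hand": 1}, {"x": -2.3, "y": -15, "z": 0, "yaw": 0, "hand": 1}, {"x": -3, "y": -20, "z": 0, "yaw": 0, "hand": 1}, {"x": -3.8, "y": -25, "z": 0, "yaw": 0, "hand": 1}, {"x": -4.2, "y": -28, "z": -1, "yaw": 0, "hand": 1}, {"x": -4.2, "y": -28, "z": -3, "yaw": 0, "hand": 1}, {"x": -4.2, "y": -28, "z": -5, "yaw": 0, "hand": 1}, {"x": -4.2, "y": -28, "z": -7, "yaw": 0, "hand": 1}, {"x": -4.2, "y": -28, "z": -7, "yaw": 0, "hand": 1}])

```text
clock: 28.62
position: [0.4944, -0.3725, 0.1375]
ee_rot: [-2.336, -2.096, 0.001]
force: [-0.5, -0.7, -0.3]
width: 1.0
gripper_force: 0.0
```

Call:
apply_moves(motion=[{"x": 0.1, "y": -0.15, "z": -2.5, "yaw": 0, "hand": 1}, {"x": 0.1, "y": -0.15, "z": -4.5, "yaw": 0, "hand": 1}, {"x": 0.1, "y": -0.15, "z": -5.4, "yaw": 0, "hand": 1}, {"x": 0.1, "y": -0.15, "z": -5.4, "yaw": 0, "hand": 0.4}, {"x": 0.1, "y": -0.15, "z": -5.4, "yaw": 0, "hand": -0.2}, {"x": 0.1, "y": -0.15, "z": -5.4, "yaw": 0, "hand": -0.4}, {"x": 0.1, "y": -0.15, "z": -5.4, "yaw": 0, "hand": -0.4}, {"x": 0.1, "y": -0.15, "z": -5.4, "yaw": 0, "hand": -0.4}, {"x": 0.1, "y": -0.15, "z": -5.4, "yaw": 0, "hand": -0.4}, {"x": 0.1, "y": -0.15, "z": -5.4, "yaw": 0, "hand": -0.4}])

```text
clock: 29.88
position: [0.4961, -0.3749, 0.085]
ee_rot: [2.338, 2.098, -0.0]
force: [-2.0, -0.4, 3.6]
width: 0.538
gripper_force: 20.0
```

Call:
apply_moves(motion=[{"x": 0, "y": 0, "z": 1.5, "yaw": 0, "hand": -0.4}, {"x": 0, "y": 0, "z": 4, "yaw": 0, "hand": -0.4}, {"x": 0.3, "y": 2, "z": 6, "yaw": 0, "hand": -0.4}, {"x": 1.2, "y": 7, "z": 6, "yaw": 0, "hand": -0.4}, {"x": 2.1, "y": 12, "z": 6, "yaw": 0, "hand": -0.4}, {"x": 3, "y": 17, "z": 6, "yaw": 0, "hand": -0.4}, {"x": 4, "y": 22, "z": 6, "yaw": 0, "hand": -0.4}, {"x": 4.7, "y": 27, "z": 6, "yaw": 0, "hand": -0.4}, {"x": 5.3, "y": 31.5, "z": 6, "yaw": 0, "hand": -0.4}, {"x": 5.3, "y": 33.3, "z": 5, "yaw": 0, "hand": -0.4}])

```text
clock: 31.12
position: [0.5499, -0.0362, 0.1361]
ee_rot: [2.332, 2.105, 0.005]
force: [0.2, -0.3, -3.3]
width: 0.542
gripper_force: 20.0
```

Call:
apply_moves(motion=[{"x": 0, "y": 0, "z": -2, "yaw": 0, "hand": -0.4}, {"x": 0, "y": 0, "z": -3.5, "yaw": 0, "hand": -0.4}, {"x": 0, "y": 0, "z": -4.2, "yaw": 0, "hand": -0.4}, {"x": 0, "y": 0, "z": -4.2, "yaw": 0, "hand": -0.4}, {"x": 0, "y": 0, "z": -4.2, "yaw": 0, "hand": -0.4}])

```text
clock: 31.75
position: [0.5497, -0.0419, 0.0933]
ee_rot: [2.338, 2.097, 0.001]
force: [-0.2, 0.7, -3.3]
width: 0.538
gripper_force: 20.0
```

Call:
apply_moves(motion=[{"x": 0, "y": 0, "z": -0.15, "yaw": 0, "hand": -0.4}, {"x": 0, "y": 0, "z": -0.3, "yaw": 0, "hand": -0.4}, {"x": 0, "y": 0, "z": -0.3, "yaw": 0, "hand": -0.4}])

```text
clock: 32.12
position: [0.5495, -0.0418, 0.09]
ee_rot: [2.338, 2.098, 0.001]
force: [-0.4, 0.5, -1.3]
width: 0.538
gripper_force: 20.0
```

Call:
apply_moves(motion=[{"x": 0, "y": 0, "z": -0.05, "yaw": 0, "hand": -0.3}, {"x": 0, "y": 0, "z": -0.05, "yaw": 0, "hand": 0.2}, {"x": 0, "y": 0, "z": -0.05, "yaw": 0, "hand": 0.6}, {"x": 0, "y": 0, "z": -0.05, "yaw": 0, "hand": 1}, {"x": 0, "y": 0, "z": 0.5, "yaw": 0, "hand": 1}, {"x": 0, "y": 0, "z": 3, "yaw": 0, "hand": 1}, {"x": 0, "y": 0, "z": 8, "yaw": 0, "hand": 1}, {"x": -0.5, "y": -4, "z": 11, "yaw": 0, "hand": 1}, {"x": -1, "y": -8, "z": 13, "yaw": 0, "hand": 1}, {"x": -1, "y": -9, "z": 14, "yaw": 0, "hand": 1}])

```text
clock: 33.38
position: [0.5391, -0.1351, 0.2313]
ee_rot: [2.341, 2.092, 0.0]
force: [0.1, 0.8, 0.5]
width: 1.001
gripper_force: 0.0
```

Call:
apply_moves(motion=[{"x": 0, "y": 0, "z": 2, "yaw": 0, "hand": 1}, {"x": 0, "y": 0, "z": 5, "yaw": 0, "hand": 1}, {"x": 0, "y": 0, "z": 5, "yaw": 0, "hand": 1}, {"x": 0, "y": 0, "z": 5, "yaw": 0, "hand": 1}])

```text
clock: 33.88
position: [0.5391, -0.1311, 0.2792]
ee_rot: [-2.337, -2.099, 0.0]
force: [-0.1, 0.4, -0.1]
width: 1.0
gripper_force: 0.0
```

```bash
python3 - <<'E'
from h import *
m=camera_model("wrist");im=get_image("wrist");i2=get_image("scene")
cv2.imwrite("pics/c9.png",np.hstack([cv2.resize(im[:280],None,fx=.8,fy=.8),cv2.resize(i2[140:320,240:480],None,fx=1.2,fy=1.244)]))
for n,p in(("blue pad",[.5482,-.043,.008]),("red pad",[.558,.046,.008]),("blue top",[.5482,-.043,.118]),("red top",[.558,.046,.118])):print(n,proj(m,p).round(1),(proj(m,p)*.8).round(1))
for a in color(im,"blue")[:1]+color(im,"red")[:1]:print(a[:3])
E
```

```text
blue pad [[279.5 108. ]] [[223.6  86.4]]
red pad [[279.6  33.5]] [[223.6  26.8]]
blue top [[279.3 105.4]] [[223.4  84.4]]
red top [[279.4   2.2]] [[223.5   1.8]]
(2894, array([279.2, 106.8]), [252, 80, 55, 56])
(2724, array([278.6,  29. ]), [250, 0, 58, 65])
```

View pics/c9.png

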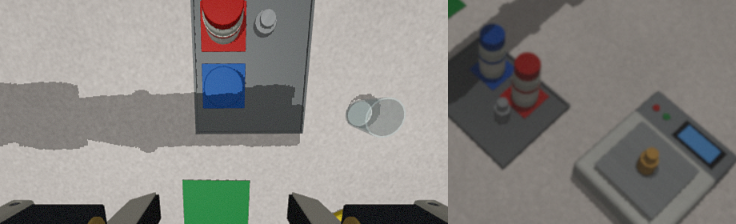

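Both jars stand upright on their own pads, with the blue cap at (223,86) against a pad centre of (224,86) in the crop. The brass weight stands in the middle of the pan, and the steel weight and beaker have not moved.

```bash
python3 -c "
from cell import *
print(sign_off())"
```

```text
the job is handed in; nothing more can be done
None
```

The job is handed in with no verdict returned: in the last pictures the brass weight stands in the middle of the pan, both jars stand upright on the pads of their own colour, and the steel weight and beaker look unmoved.

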